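Sort the jeweller's bench pieces into their trays

TASK

Sort the loose pieces on the jeweller's bench into the three wooden trays: put both steel rings over the post in the tray that has one, the larger ring lying at the bottom and the smaller on top of it; lay the two steel punches flat and lengthwise in the divided tray, one in each bay; and set the round tin flat, right way up, on the floor of the plain tray. Leave the hammer and the glass jar where they are.

Things in the scene. Friction and masses are not known exactly. Their poses are not given: they have to be found in the camera images.
- ring_large_mid (a point): centre of the larger steel ring, a thick flat collar lying on the bench: outer diameter 60 mm, hole 32 mm, 14 mm high; z along the ring's axis. 0.24 kg
- ring_small_mid (a point): centre of the smaller steel ring, lying on the bench: outer diameter 40 mm, hole 28 mm, 14 mm high; z along the ring's axis. 0.08 kg
- punch_long_mid (a point): middle (halfway along and halfway up) of the longer steel punch, a square bar 16 by 16 mm, 100 mm long in all, whose last 20 mm towards +x is a round tapered nose; lying on the bench along its own x, z up. 0.19 kg
- punch_short_mid (a point): middle (halfway along and halfway up) of the shorter steel punch, the same 16 by 16 mm square bar but 70 mm long in all, the last 20 mm towards +x a round tapered nose; lying along its own x, z up. 0.13 kg
- tin_mid (a point): centre of the closed round aluminium tin, 56 mm in diameter and 24 mm high, standing lid up on the bench; z up. 0.08 kg
- tray_post: the tray with a post: wooden tray, 150 mm (its x) by 170 mm (its y), fixed to the bench; walls 5 mm thick, rim 16 mm above the bench, inner floor 4 mm above the bench. Origin at the centre of its underside, on the bench; z up. An upright wooden post of diameter 12 mm with a tapered top stands at its centre, its top 52 mm above the bench
- tray_bays: the divided tray: wooden tray, 150 mm (its x) by 170 mm (its y), fixed to the bench; walls 5 mm thick, rim 16 mm above the bench, inner floor 4 mm above the bench. Origin at the centre of its underside, on the bench; z up. A 5 mm thick divider, top 14 mm above the bench, runs along its x through the centre and makes two bays 140 mm long (x) and 77 mm wide (y), centred at y = +41 and y = -41 mm
- tray_plain: the plain tray, empty inside: wooden tray, 150 mm (its x) by 170 mm (its y), fixed to the bench; walls 5 mm thick, rim 16 mm above the bench, inner floor 4 mm above the bench. Origin at the centre of its underside, on the bench; z up. Clear inside 140 by 160 mm
- jar: bystander: small amber glass jar with a black cap, 42 mm in diameter, 45 mm high; origin at the centre of its underside. Leave it alone
- hammer: bystander: small hammer 150 mm long with a wooden handle, lying across the bench at the far right, handle and head along its own x; origin at the centre of its underside. Leave it alone

How it is judged:
By the outcome, as a careful person would: the job done as asked, in the order asked, and still so for the second after the job is handed in, with the robot touching nothing.
It also fails if it takes over 128 s, if anything falls off the work surface, if the arm or the gripper's body presses on something with over 40 N, if the wrist force passes 120 N, or if a joint passes its speed limit or range.

ROBOT

A 7-joint arm with a two-finger parallel gripper is mounted at the origin on the work surface. World frame = base frame: x ahead of the robot, y to its left, z up, the work surface at z = 0. Lengths are in m, angles in degrees, forces in N, time in s.
With the tool pointing down it reaches from about 0.425 to 0.825 m from the base axis. Payload 3.6 kg.
Tool frame: the origin (TCP) lies at the very end of the fingers, on their centre line; the grasp point (between the pads) lies bot.tcp_to_grasp behind it (bot.tcp_to_grasp is the distance from the TCP to the grasp point, in m); z points along the fingers, y is the line along which they close (so a half turn about z gives the same grasp; the last joint's range is limited). The gripper opens to 93 mm and grips with 3 to 60 N. Pads are 15 mm wide; open, the fingers measure 128 mm over their backs; the gripper's body (75 mm by 188 mm) begins 65 mm behind the grasp point.
Start: joints at [-73.367, 35.231, -0.722, 81.555, 0.464, 63.22, -2.315], TCP at [0.202, 0.618, 0.219] pointing down, gripper open.
Joint ranges: [-178.69, 178.69], [-17.37, 117.87], [-77.05, 75.6], [15.02, 138.74], [-78.02, 258.01], [0.78, 113.62], [-162.83, 162.83]. Speed limits (degrees/s): [159.86, 159.86, 180, 180, 180, 180, 180].

INTERFACE

Orientations are given as a 3x3 rotation matrix whose columns are the frame's x, y, z axes.
In Python, from station import bot gives the robot as it stands.
- The arm moves only by the tool send_rows, never from a script. Its argument "steps" is a list of rows, each an object of numbers: "tx", "ty", "tz": the shift along the world's x, y, z in mm; "turn": the turn about the world's z in rad. A call has exactly 8 rows; each row is the pose to reach, as a shift and turn from the pose commanded when the call began; what a row does not reach only later rows make up. A row lasts 1/12 s, in which the tool goes at most 41.7 mm and 7.16 degrees, less where a joint would pass 70% of its speed; a pose out of reach is approached as far as the arm can. A call with a gripper value outside its range is refused whole. "gripper" is the finger opening in mm, from 0 to 93, set as the call begins (left out, the last holds). The fingers move at their own pace and stop on an object; "force" is the grip in N (left out, the last holds). Time passes only in rows, so rows that repeat a pose let the fingers close, or fill a call up. It gives the time, the measured TCP pose, the force, the opening and the grip force at its end, in the units of the state.
- bot.read_state(): the state, without advancing time (a new reading comes with each control period).
- bot.capture(name): name is "scene" or "top" or "wrist"; returns the picture (480x640x3 uint8, red, green, blue); there is no depth.
- bot.get_calibration(name): a dict with "vertical_fov" (degrees; the focal length in pixels is half the picture's height over the tangent of half this angle, whatever the lens; pixels are square), "cx", "cy" (the principal point, pixels), "dist" ([k1, k2, p1, p2, k3] as OpenCV has them; the pictures are not rectified), "world_to_cam" (4x4, takes a point from world to camera coordinates). Camera axes: x right, y up, looking along -z (the intrinsics and any distortion apply to the point x, -y, -z); pixel columns grow to the right and rows downward; lengths in m; the calibration is good to about 2 mm. A picture is of the moment at which its call begins: read the wrist's pose just before it. get_calibration takes no time and is no camera call; for the wrist camera it gives the pose at the moment of the call.
- bot.sign_off(): hands the job in; it is judged then, once.
The state is a dict: "clock": time; "joints": joint angles; "dq": joint speeds; "joint_torque": joint torques, N m; "ee_pos": TCP position; "ee_rot": TCP orientation; "wrist_force": force on the tool from outside, world axes, zero at the start; "ft_torque": the same for the moment, N m; "grip_width": finger opening in m; "grasp_force": force on a finger pad.
Only numpy, scipy, OpenCV 4.12 (cv2) and the standard library are available. Lean on these libraries where they do the work, as an engineer would, in place of code of your own. Each camera call takes 0.05 s, during which the arm holds its last target. There are 200 camera calls.

## Working session

There is one attempt and no reset: what is moved stays moved. The work goes in short steps, Python scripts to look and compute and a tool call to move; the robot and the scene stay as the last step left them, time stands still between calls to the robot, and variables do not carry over. Pictures are saved under pics/ and viewed, at most 14 in all, crops included, and the job is handed in when it is done.

Besides the shell and the picture viewer there is one more tool, called after "Request:" as name([rows], argument=value, ...), one row to a line, values as JSON. send_rows: Moves the arm, as the interface text tells. Its arguments: {"type":"object","properties":{"steps":{"type":"array"},"gripper":{"type":"number"},"force":{"type":"number"}},"required":["steps"]}

```bash
mkdir -p pics; ls; python3 - <<'E'
from station import bot
import cv2
s=bot.read_state();print(s['clock'],s['ee_pos'],s['ee_rot'],s['grip_width'],bot.tcp_to_grasp)
for n in("top","scene"):
    im=bot.capture(n);cv2.imwrite(f"pics/{n}0.png",im[:,:,::-1]);c=bot.get_calibration(n);print(n,c)
E
```

```text
pics
0.0 [0.20221823 0.61691565 0.21747136] [[-9.50275333e-01  3.11410019e-01 -7.69060513e-04]
 [ 3.11410967e-01  9.50272162e-01 -2.45505830e-03]
 [-3.37129577e-05 -2.57247523e-03 -9.99996691e-01]] 0.09279319139027956 0.0188
top {'vertical_fov': 49.80114522900008, 'cx': 315.7618462886466, 'cy': 236.44923093433275, 'dist': array([-0.02655408,  0.        ,  0.        ,  0.        ,  0.        ]), 'world_to_cam': array([[-0.06319264, -0.9979931 , -0.00405652,  0.02861015],
       [ 0.97614075, -0.06265401,  0.20790311, -0.51892754],
       [-0.20774002,  0.00917821,  0.97814101, -1.09282071],
       [ 0.        ,  0.        ,  0.        ,  1.        ]])}
scene {'vertical_fov': 45.21253636439037, 'cx': 318.2263473459873, 'cy': 235.43058704614583, 'dist': array([-0.18263421,  0.        ,  0.        ,  0.        ,  0.        ]), 'world_to_cam': array([[ 0.79375427,  0.60823459,  0.00220114, -0.39957525],
       [-0.42695446,  0.55459652,  0.71423567,  0.17316127],
       [ 0.4332021 , -0.56786739,  0.69990183, -1.4018432 ],
       [ 0.        ,  0.        ,  0.        ,  1.        ]])}
```

View pics/top0.png

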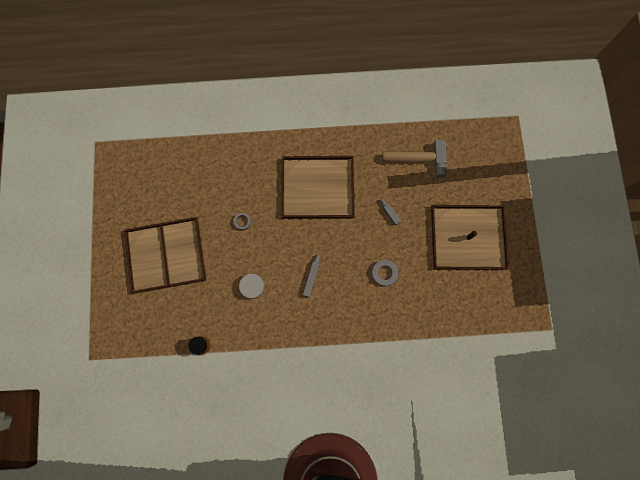

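View pics/scene0.png

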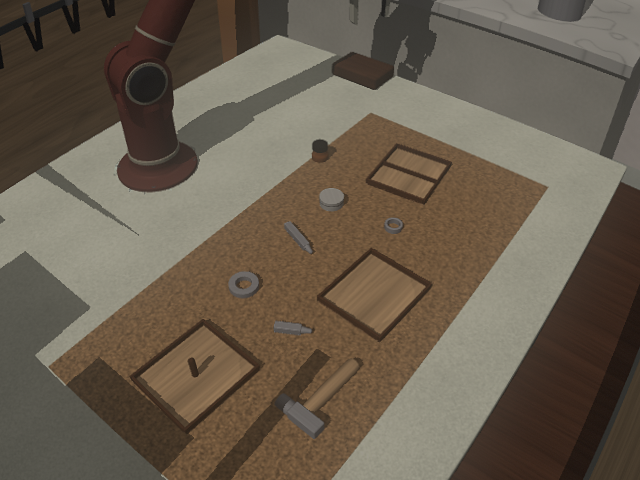

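The top view shows the divided tray at (165,256), the plain tray at (318,187), and the post tray at (468,237). The loose pieces are the tin (251,286), small ring (242,221), long punch (312,276), short punch (390,212) and large ring (385,273). The scene view matches.

```bash
cat > h.py <<'E'
import numpy as np,cv2
from station import bot
def to_plane(cal,uv,z):
    f=240/np.tan(np.radians(cal['vertical_fov']/2))
    K=np.array([[f,0,cal['cx']],[0,f,cal['cy']],[0,0,1.]])
    p=cv2.undistortPoints(np.float64(uv).reshape(-1,1,2),K,np.float64(cal['dist'])).reshape(-1,2)
    T=cal['world_to_cam'];R=T[:3,:3];C=-R.T@T[:3,3]
    d=np.c_[p[:,0],-p[:,1],-np.ones(len(p))]@R
    return C+d*((z-C[2])/d[:,2])[:,None]
def rect(P):
    "centre, sizes, angle(deg) of long side, mm"
    r=cv2.minAreaRect(np.float32(P[:,:2]*1000));b=cv2.boxPoints(r)
    e=max((b[1]-b[0],b[2]-b[1]),key=np.linalg.norm)
    return np.round(r[0],1),np.round(sorted(r[1]),1),round(float(np.degrees(np.arctan2(e[1],e[0]))%180),1)
def blobs(m,lo,hi):
    cs,_=cv2.findContours(m.astype(np.uint8),cv2.RETR_EXTERNAL,cv2.CHAIN_APPROX_NONE)
    return [c.reshape(-1,2) for c in cs if lo<cv2.contourArea(c)<hi]
E
python3 - <<'E'
from h import *
im=cv2.imread('pics/top0.png');cal=bot.get_calibration('top')
hsv=cv2.cvtColor(im,cv2.COLOR_BGR2HSV);H,S,V=hsv.transpose(2,0,1).astype(int)
roi=np.zeros(S.shape,bool);roi[150:350,110:512]=1
print("grey")
for c in blobs((S<70)&(V>70)&roi,60,1500):
    print(c.mean(0).round(), *rect(to_plane(cal,c,0.012)))
print("dark")
for c in blobs((V<75)&roi,1500,9000):
    print(c.mean(0).round(), *rect(to_plane(cal,c,0.016)))
for n in [(310,280),(385,263),(251,286),(242,213),(390,212),(318,157),(145,200),(283,187),(150,150)]: print(n,hsv[n[1],n[0]])
E
```

```text
grey
[251. 286.] [425.1 148.4] [52.1 54.7] 86.4
[385. 272.] [ 435.5 -155.4] [56.9 57.4] 175.1
[312. 276.] [440.5   9.5] [15.9 96.8] 159.8
[241. 221.] [577.6 164.8] [35.8 39.8] 86.3
[390. 211.] [ 579.7 -181. ] [15.4 67.8] 29.4
[441. 158.] [ 699.2 -314.9] [24.  42.8] 176.4
dark
[163. 256.] [507.7 347.7] [153.4 180.1] 96.7
[472. 238.] [ 508.9 -352.3] [183.7 202.5] 81.9
[314. 188.] [646.2  -9.8] [154.2 183.6] 86.3
[434. 170.] [ 662.9 -313. ] [ 81.6 327.8] 85.3
(310, 280) [ 12  24 108]
(385, 263) [ 15  24 108]
(251, 286) [ 20  29 134]
(242, 213) [ 12  11 112]
(390, 212) [ 15  23 110]
(318, 157) [ 12 180  51]
(145, 200) [ 15 135 132]
(283, 187) [ 12 219  42]
(150, 150) [ 16 141 116]
```

```bash
python3 - <<'E'
from h import *
im=cv2.imread('pics/top0.png');cal=bot.get_calibration('top')
V=im.max(2).astype(int)
for n,(x0,x1,y0,y1) in dict(bays=(115,212,212,300),plain=(275,360,148,225),post=(422,515,198,276)).items():
    m=np.zeros(V.shape,bool);m[y0:y1,x0:x1]=V[y0:y1,x0:x1]>75
    lab,st=cv2.connectedComponentsWithStats(m.astype(np.uint8))[1:3]
    for i in range(1,len(st)):
        x,y,w,h,a=st[i]
        if a>1000 and x>x0 and y>y0 and x+w<x1 and y+h<y1:
            c=blobs(lab==i,500,9000)[0];print(n,*rect(to_plane(cal,c,0.004)))
print(to_plane(cal,[[472,234],[475,234]],.052).round(4))
print(bot.get_calibration('wrist')); print(bot.read_state()['joints'])
E
```

```text
bays [514.7 306.2] [ 76.3 139.3] 6.8
bays [504.9 388.1] [ 75.  139.3] 6.5
plain [650.  -16.4] [137.4 158.2] 87.1
post [ 507.2 -358.8] [137.6 158. ] 86.3
[[ 0.5035 -0.3524  0.052 ]
 [ 0.5031 -0.3591  0.052 ]]
{'vertical_fov': 63.892960928526904, 'cx': 319.43634105635215, 'cy': 242.10877442213777, 'dist': array([0.02940417, 0.        , 0.        , 0.        , 0.        ]), 'world_to_cam': array([[ 0.31221312,  0.95000813, -0.00274354, -0.6483751 ],
       [-0.91026888,  0.29832406, -0.28707721,  0.03401421],
       [-0.27190722,  0.09212663,  0.95790352, -0.39174545],
       [ 0.        ,  0.        ,  0.        ,  1.        ]])}
[-73.36806142  35.2822329   -0.72085483  81.63113572   0.46471913
  63.21989514  -2.31466481]
```

```bash
python3 -c "
import cv2
im=cv2.imread('pics/top0.png');cv2.imwrite('pics/crop1.png',cv2.resize(im[190:285,415:515],None,fx=6,fy=6,interpolation=cv2.INTER_CUBIC))"
```

```text
(no output)
```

View pics/crop1.png

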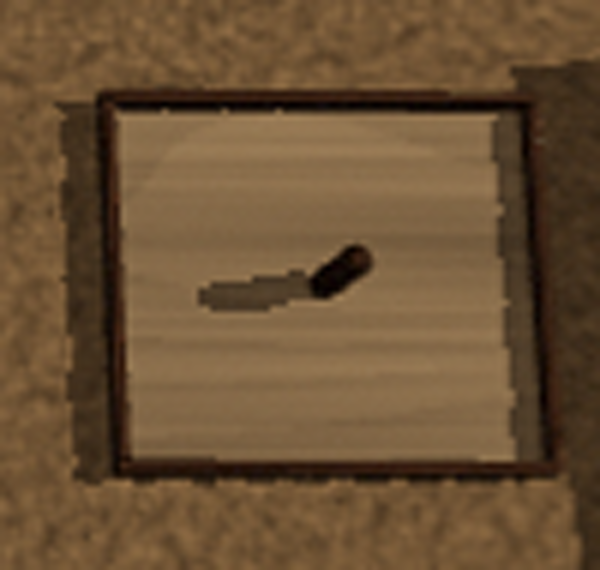

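The crop shows the post top at about pixel (474,233). This agrees with the tray centre at (507,-359) mm. I'll go to the large ring first.

Request:
send_rows([
  {"tx": 24, "ty": -27, "tz": -5, "turn": 0.03},
  {"tx": 48, "ty": -54, "tz": -10, "turn": 0.06},
  {"tx": 72, "ty": -81, "tz": -15, "turn": 0.09},
  {"tx": 96, "ty": -108, "tz": -20, "turn": 0.12},
  {"tx": 120, "ty": -135, "tz": -25, "turn": 0.15},
  {"tx": 144, "ty": -162, "tz": -30, "turn": 0.18},
  {"tx": 168, "ty": -189, "tz": -35, "turn": 0.21},
  {"tx": 192, "ty": -216, "tz": -40, "turn": 0.24},
], gripper=93, force=30)

```text
clock: 0.77
ee_pos: [0.3952, 0.3999, 0.1781]
ee_rot: [[-0.997, 0.075, -0.0], [0.075, 0.997, -0.001], [0.0, -0.001, -1.0]]
wrist_force: [-0.5, 0.5, -0.3]
grip_width: 0.093
grasp_force: 0.0
```

Request:
send_rows([
  {"tx": 8, "ty": -35, "tz": -5},
  {"tx": 16, "ty": -70, "tz": -10},
  {"tx": 24, "ty": -105, "tz": -15},
  {"tx": 32, "ty": -140, "tz": -20},
  {"tx": 40, "ty": -175, "tz": -25},
  {"tx": 48, "ty": -210, "tz": -30},
  {"tx": 56, "ty": -245, "tz": -35},
  {"tx": 64, "ty": -280, "tz": -40},
])

```text
$.steps[0]: bad value
```

Request:
send_rows([
  {"tx": -3, "ty": -39, "tz": -8},
  {"tx": -6, "ty": -78, "tz": -16},
  {"tx": -10, "ty": -117, "tz": -24},
  {"tx": -14, "ty": -156, "tz": -32},
  {"tx": -18, "ty": -195, "tz": -40},
  {"tx": -21, "ty": -234, "tz": -48},
  {"tx": -24, "ty": -276, "tz": -56},
  {"tx": -24, "ty": -276, "tz": -56},
])

```text
$.steps[0]: bad value
```

```bash
cat > w.py <<'E'
from h import *
import sys
s=bot.read_state();cal=bot.get_calibration('wrist');im=bot.capture('wrist')[:,:,::-1].copy()
n=sys.argv[1];cv2.imwrite(f'pics/{n}.png',im)
R=s['ee_rot'];print('t',s['clock'],'tcp',(s['ee_pos']*1000).round(1),'yang',np.degrees(np.arctan2(R[1,1],R[0,1])).round(1),'w',round(s['grip_width']*1000,1))
hsv=cv2.cvtColor(im,cv2.COLOR_BGR2HSV);H,S,V=hsv.transpose(2,0,1).astype(int)
for c in blobs((S<70)&(V>60),500,60000):
    print(c.mean(0).round(), c.min(0),c.max(0),*rect(to_plane(cal,c,float(sys.argv[2]))))
E
python3 w.py w1 0.012
```

```text
t 0.7667 tcp [395.2 399.9 178.1] yang 85.7 w 93.0
[317. 406.] [ 77 374] [562 479] [608.1 384.2] [123.1 490.1] 89.1
[167. 335.] [112 287] [215 373] [500.7 248.1] [ 42.1 139.8] 131.1
[ 43. 274.] [  4 244] [ 83 307] [428.5 145.5] [57.  72.4] 102.9
[123. 128.] [106 106] [140 146] [306.5 243. ] [18.3 33.6] 27.5
```

View pics/w1.png

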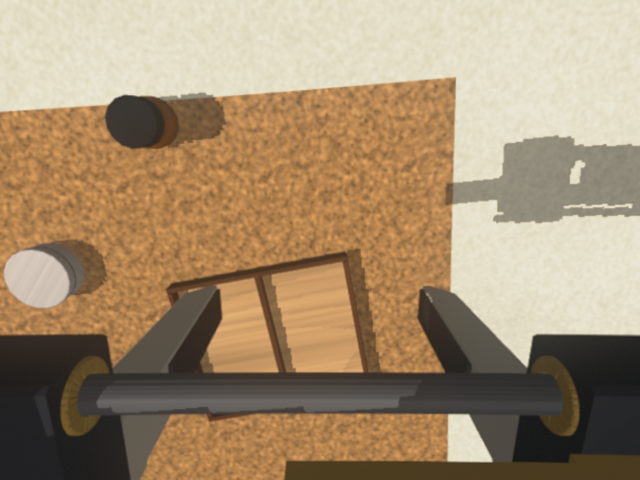

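Each row needs all four keys. The wrist view over the divided tray shows the jar at (140,122) and the tin at (43,275), so the map holds. Continuing.

Request:
send_rows([
  {"tx": 8, "ty": -35, "tz": -5, "turn": 0},
  {"tx": 16, "ty": -70, "tz": -10, "turn": 0},
  {"tx": 24, "ty": -105, "tz": -15, "turn": 0},
  {"tx": 32, "ty": -140, "tz": -20, "turn": 0},
  {"tx": 40, "ty": -175, "tz": -25, "turn": 0},
  {"tx": 48, "ty": -210, "tz": -30, "turn": 0},
  {"tx": 56, "ty": -245, "tz": -35, "turn": 0},
  {"tx": 64, "ty": -280, "tz": -40, "turn": 0},
])

```text
clock: 1.48
ee_pos: [0.4584, 0.1201, 0.1383]
ee_rot: [[-0.997, 0.077, -0.0], [0.077, 0.997, -0.0], [0.0, -0.0, -1.0]]
wrist_force: [0.2, 0.3, 0.0]
grip_width: 0.0928
grasp_force: 0.0
```

Request:
send_rows([
  {"tx": -3, "ty": -39, "tz": -5, "turn": 0},
  {"tx": -6, "ty": -78, "tz": -10, "turn": 0},
  {"tx": -10, "ty": -117, "tz": -15, "turn": 0},
  {"tx": -14, "ty": -156, "tz": -20, "turn": 0},
  {"tx": -18, "ty": -195, "tz": -25, "turn": 0},
  {"tx": -21, "ty": -234, "tz": -30, "turn": 0},
  {"tx": -24, "ty": -276, "tz": -35, "turn": 0},
  {"tx": -24, "ty": -276, "tz": -35, "turn": 0},
])

```text
clock: 2.15
ee_pos: [0.4322, -0.1644, 0.1028]
ee_rot: [[-0.996, 0.092, -0.002], [0.092, 0.996, -0.005], [0.001, -0.006, -1.0]]
wrist_force: [0.1, -0.0, -0.2]
grip_width: 0.093
grasp_force: 0.0
```

```bash
python3 w.py w2 0.012
```

```text
t 2.15 tcp [ 432.2 -164.4  102.8] yang 84.7 w 93.0
[316. 406.] [ 77 374] [562 479] [ 577.7 -178.9] [ 96.  378.9] 88.5
[472. 335.] [424 287] [527 373] [513.7 -62.8] [ 32.3 107.3] 39.6
[166. 336.] [112 287] [215 373] [ 494.3 -282.3] [ 33.1 109.1] 130.1
[334. 251.] [292 210] [376 292] [ 437.7 -155.9] [59.3 60. ] 28.9
[577. 230.] [537 165] [624 302] [442.5   7.2] [25.5 98.9] 160.0
[196.  11.] [0 0] [411  40] [ 278.7 -220.1] [ 20.1 242.6] 89.8
```

View pics/w2.png

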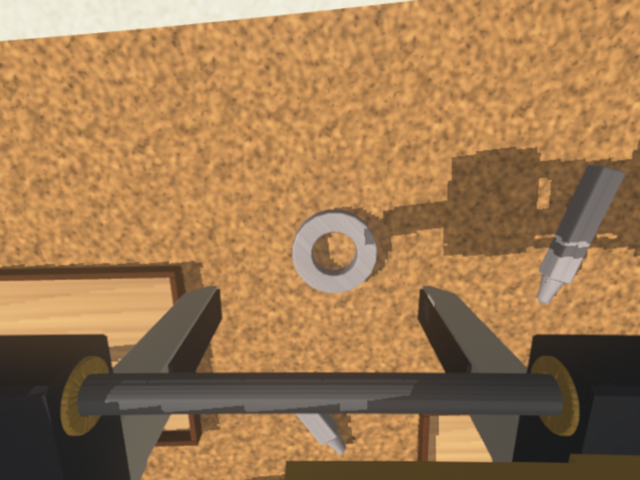

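Wrist view: ring centre at (334,251), which gives (437.5,-156) mm and 59–60 mm across. This agrees with the top view. Descending and gripping.

Request:
send_rows([
  {"tx": 3, "ty": -2, "tz": -15, "turn": 0},
  {"tx": 3, "ty": -2, "tz": -40, "turn": 0},
  {"tx": 3, "ty": -2, "tz": -65, "turn": 0},
  {"tx": 3, "ty": -2, "tz": -83, "turn": 0},
  {"tx": 3, "ty": -2, "tz": -93, "turn": 0},
  {"tx": 3, "ty": -2, "tz": -98, "turn": 0},
  {"tx": 3, "ty": -2, "tz": -100, "turn": 0},
  {"tx": 3, "ty": -2, "tz": -100, "turn": 0},
])

```text
clock: 2.87
ee_pos: [0.4377, -0.1556, 0.0036]
ee_rot: [[-0.997, 0.076, -0.0], [0.076, 0.997, 0.0], [0.0, 0.0, -1.0]]
wrist_force: [0.4, -0.2, 0.3]
grip_width: 0.0932
grasp_force: 0.0
```

Request:
send_rows([
  {"tx": 0, "ty": 0, "tz": 0, "turn": 0},
  {"tx": 0, "ty": 0, "tz": 0, "turn": 0},
  {"tx": 0, "ty": 0, "tz": 0, "turn": 0},
  {"tx": 0, "ty": 0, "tz": 0, "turn": 0},
  {"tx": 0, "ty": 0, "tz": 0, "turn": 0},
  {"tx": 0, "ty": 0, "tz": 0, "turn": 0},
  {"tx": 0, "ty": 0, "tz": 0, "turn": 0},
  {"tx": 0, "ty": 0, "tz": 0, "turn": 0},
], gripper=40, force=35)

```text
clock: 3.53
ee_pos: [0.4377, -0.1562, 0.0039]
ee_rot: [[-0.997, 0.076, 0.0], [0.076, 0.997, 0.0], [-0.0, 0.0, -1.0]]
wrist_force: [0.0, -0.2, 4.1]
grip_width: 0.0589
grasp_force: 35.0
```

Request:
send_rows([
  {"tx": 0, "ty": 0, "tz": 6, "turn": 0},
  {"tx": 0, "ty": 0, "tz": 18, "turn": 0},
  {"tx": 0, "ty": 0, "tz": 34, "turn": 0},
  {"tx": 0, "ty": 0, "tz": 50, "turn": 0},
  {"tx": 0, "ty": 0, "tz": 66, "turn": 0},
  {"tx": 0, "ty": 0, "tz": 80, "turn": 0},
  {"tx": 0, "ty": 0, "tz": 88, "turn": 0},
  {"tx": 0, "ty": 0, "tz": 90, "turn": 0},
])

```text
clock: 4.2
ee_pos: [0.4378, -0.1567, 0.0948]
ee_rot: [[-0.997, 0.077, 0.002], [0.077, 0.997, -0.001], [-0.002, -0.001, -1.0]]
wrist_force: [-0.3, 0.4, -3.0]
grip_width: 0.0586
grasp_force: 35.0
```

Request:
send_rows([
  {"tx": 6, "ty": -16, "tz": 0, "turn": 0},
  {"tx": 17, "ty": -49, "tz": 0, "turn": 0},
  {"tx": 29, "ty": -85, "tz": 0, "turn": 0},
  {"tx": 42, "ty": -122, "tz": 0, "turn": 0},
  {"tx": 54, "ty": -156, "tz": 0, "turn": 0},
  {"tx": 63, "ty": -182, "tz": 0, "turn": 0},
  {"tx": 68, "ty": -198, "tz": 0, "turn": 0},
  {"tx": 69, "ty": -202, "tz": 0, "turn": 0},
])

```text
clock: 4.87
ee_pos: [0.5055, -0.3627, 0.092]
ee_rot: [[-0.997, 0.082, -0.001], [0.082, 0.997, -0.002], [0.001, -0.002, -1.0]]
wrist_force: [-0.1, -0.3, -2.0]
grip_width: 0.0588
grasp_force: 35.0
```

```bash
python3 w.py w3 0.098
```

```text
t 4.8667 tcp [ 505.5 -362.7   92. ] yang 85.3 w 58.8
[ 98. 416.] [ 44 394] [149 441] [ 555.3 -476.8] [27.5 47.6] 85.4
[421. 333.] [387 287] [455 373] [ 520.  -315.3] [21.1 53. ] 16.0
[312. 393.] [166 287] [473 461] [ 562.7 -370.6] [100.9 142.9] 60.7
[579. 318.] [549 286] [609 352] [ 521.6 -245.9] [13.1 40.5] 29.0
[318. 304.] [253 244] [386 369] [ 506.  -362.8] [60.2 62.4] 154.5
[ 36. 196.] [0 0] [115 376] [ 457.4 -468.2] [ 50.4 162.5] 162.6
```

View pics/w3.png

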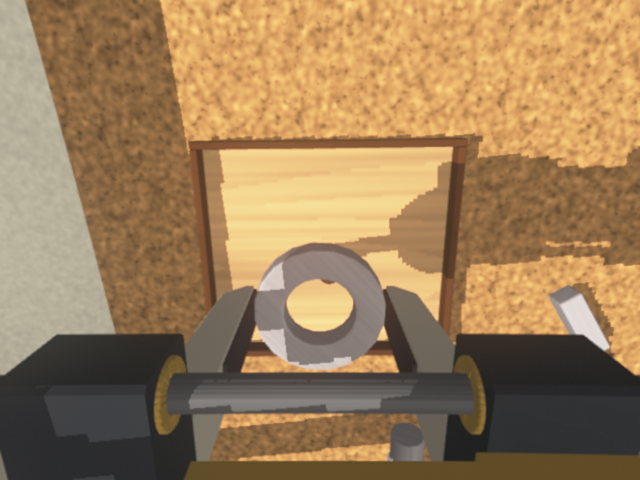

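Ring centred in the hand. The brown tip of the post just shows at about (328,280) under its far edge. The tray's near rim corners are at (192,147) and (466,142).

```bash
python3 - <<'E'
from h import *
cal=bot.get_calibration('wrist');print(bot.read_state()['ee_pos'])
print(to_plane(cal,[[192,147],[466,142]],.016).round(4)); print(to_plane(cal,[[328,278],[328,284]],.052).round(4))
E
```

```text
[ 0.50526946 -0.36090404  0.09204694]
[[ 0.4316 -0.4332  0.016 ]
 [ 0.4423 -0.2674  0.016 ]]
[[ 0.5092 -0.3568  0.052 ]
 [ 0.5129 -0.3571  0.052 ]]
```

Request:
send_rows([
  {"tx": 2, "ty": 1, "tz": -5, "turn": 0},
  {"tx": 2, "ty": 1, "tz": -15, "turn": 0},
  {"tx": 2, "ty": 1, "tz": -28, "turn": 0},
  {"tx": 2, "ty": 1, "tz": -42, "turn": 0},
  {"tx": 2, "ty": 1, "tz": -56, "turn": 0},
  {"tx": 2, "ty": 1, "tz": -67, "turn": 0},
  {"tx": 2, "ty": 1, "tz": -73, "turn": 0},
  {"tx": 2, "ty": 1, "tz": -75, "turn": 0},
])

```text
clock: 5.58
ee_pos: [0.5077, -0.3556, 0.017]
ee_rot: [[-0.997, 0.075, -0.003], [0.075, 0.997, 0.002], [0.003, 0.002, -1.0]]
wrist_force: [0.5, 0.2, -2.9]
grip_width: 0.0587
grasp_force: 35.0
```

Request:
send_rows([
  {"tx": 0, "ty": 0, "tz": -1, "turn": 0},
  {"tx": 0, "ty": 0, "tz": -3, "turn": 0},
  {"tx": 0, "ty": 0, "tz": -5, "turn": 0},
  {"tx": 0, "ty": 0, "tz": -7, "turn": 0},
  {"tx": 0, "ty": 0, "tz": -8, "turn": 0},
  {"tx": 0, "ty": 0, "tz": -9, "turn": 0},
  {"tx": 0, "ty": 0, "tz": -9, "turn": 0},
  {"tx": 0, "ty": 0, "tz": -9, "turn": 0},
])

```text
clock: 6.25
ee_pos: [0.5085, -0.3574, 0.0097]
ee_rot: [[-0.997, 0.077, 0.0], [0.077, 0.997, -0.0], [-0.0, -0.0, -1.0]]
wrist_force: [0.3, -0.8, -3.0]
grip_width: 0.0589
grasp_force: 35.0
```

Request:
send_rows([
  {"tx": 0, "ty": 0, "tz": 0, "turn": 0},
  {"tx": 0, "ty": 0, "tz": 0, "turn": 0},
  {"tx": 0, "ty": 0, "tz": 0, "turn": 0},
  {"tx": 0, "ty": 0, "tz": 0, "turn": 0},
  {"tx": 0, "ty": 0, "tz": 10, "turn": 0},
  {"tx": 0, "ty": 0, "tz": 35, "turn": 0},
  {"tx": 0, "ty": 0, "tz": 65, "turn": 0},
  {"tx": 0, "ty": 0, "tz": 90, "turn": 0},
], gripper=75)

```text
clock: 6.92
ee_pos: [0.5088, -0.3575, 0.1019]
ee_rot: [[-0.997, 0.077, 0.001], [0.077, 0.997, -0.001], [-0.001, -0.001, -1.0]]
wrist_force: [0.4, 0.0, -0.0]
grip_width: 0.075
grasp_force: 0.0
```

Request:
send_rows([
  {"tx": 2, "ty": 15, "tz": 5, "turn": 0},
  {"tx": 6, "ty": 50, "tz": 5, "turn": 0},
  {"tx": 11, "ty": 88, "tz": 5, "turn": 0},
  {"tx": 16, "ty": 126, "tz": 5, "turn": 0},
  {"tx": 21, "ty": 164, "tz": 5, "turn": 0},
  {"tx": 27, "ty": 202, "tz": 5, "turn": 0},
  {"tx": 33, "ty": 240, "tz": 5, "turn": 0},
  {"tx": 38, "ty": 278, "tz": 5, "turn": 0},
], gripper=80)

```text
clock: 7.58
ee_pos: [0.5462, -0.0765, 0.1048]
ee_rot: [[-0.997, 0.076, -0.0], [0.076, 0.997, 0.001], [0.0, 0.001, -1.0]]
wrist_force: [-0.4, 0.1, -0.3]
grip_width: 0.0797
grasp_force: 0.0
```

Request:
send_rows([
  {"tx": 5, "ty": 38, "tz": 0, "turn": 0},
  {"tx": 10, "ty": 76, "tz": 0, "turn": 0},
  {"tx": 15, "ty": 114, "tz": 0, "turn": 0},
  {"tx": 20, "ty": 152, "tz": 0, "turn": 0},
  {"tx": 25, "ty": 190, "tz": 0, "turn": 0},
  {"tx": 29, "ty": 220, "tz": 0, "turn": 0},
  {"tx": 32, "ty": 238, "tz": 0, "turn": 0},
  {"tx": 33, "ty": 244, "tz": 0, "turn": 0},
])

```text
clock: 8.25
ee_pos: [0.5782, 0.1711, 0.1046]
ee_rot: [[-0.998, 0.069, -0.001], [0.069, 0.998, 0.004], [0.001, 0.004, -1.0]]
wrist_force: [-0.8, 0.1, -0.1]
grip_width: 0.0801
grasp_force: 0.0
```

```bash
python3 w.py w4 0.012; python3 -c "
from h import *
cv2.imwrite('pics/top1.png',cv2.resize(bot.capture('top')[190:285,415:515,::-1],None,fx=4,fy=4))"
```

```text
t 8.25 tcp [578.2 171.1 104.6] yang 86.0 w 80.1
[318. 405.] [111 374] [528 479] [726.  161.9] [ 96.9 328.9] 89.8
[453. 335.] [410 287] [499 373] [656.9 261.8] [ 33.7 100.9] 38.0
[186. 335.] [139 287] [229 373] [643.1  69.9] [ 33.8 101. ] 134.5
[311. 246.] [284 219] [339 274] [579.2 165.3] [38.8 40.5] 175.9
[261.  20.] [209   0] [308  54] [440.6 145.1] [28.3 57.7] 86.3
[37. 59.] [14  0] [ 63 132] [453.3   8.5] [24.8 79.8] 159.7
```

View pics/top1.png

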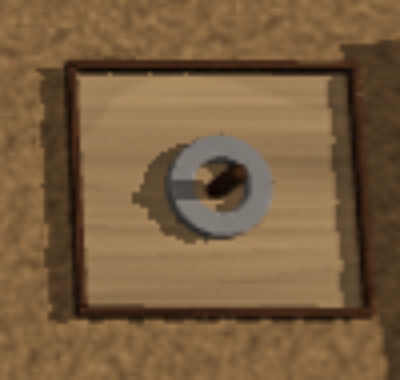

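The crop shows the large ring flat on the tray floor with the post inside its hole. The small ring is at (579,165), directly below the tool.

Request:
send_rows([
  {"tx": 0, "ty": 0, "tz": -15, "turn": 0},
  {"tx": 0, "ty": 0, "tz": -40, "turn": 0},
  {"tx": 0, "ty": 0, "tz": -65, "turn": 0},
  {"tx": 0, "ty": 0, "tz": -83, "turn": 0},
  {"tx": 0, "ty": 0, "tz": -93, "turn": 0},
  {"tx": 0, "ty": 0, "tz": -98, "turn": 0},
  {"tx": 0, "ty": 0, "tz": -100, "turn": 0},
  {"tx": 0, "ty": 0, "tz": -100, "turn": 0},
])

```text
clock: 9.02
ee_pos: [0.5799, 0.1638, 0.0051]
ee_rot: [[-0.997, 0.078, 0.001], [0.078, 0.997, -0.0], [-0.001, -0.0, -1.0]]
wrist_force: [-0.8, -0.1, 0.3]
grip_width: 0.0796
grasp_force: 0.0
```

Request:
send_rows([
  {"tx": 0, "ty": 0, "tz": 0, "turn": 0},
  {"tx": 0, "ty": 0, "tz": 0, "turn": 0},
  {"tx": 0, "ty": 0, "tz": 0, "turn": 0},
  {"tx": 0, "ty": 0, "tz": 0, "turn": 0},
  {"tx": 0, "ty": 0, "tz": 0, "turn": 0},
  {"tx": 0, "ty": 0, "tz": 0, "turn": 0},
  {"tx": 0, "ty": 0, "tz": 0, "turn": 0},
  {"tx": 0, "ty": 0, "tz": 0, "turn": 0},
], gripper=25, force=25)

```text
clock: 9.68
ee_pos: [0.5795, 0.1648, 0.0048]
ee_rot: [[-0.997, 0.077, 0.0], [0.077, 0.997, 0.0], [-0.0, 0.0, -1.0]]
wrist_force: [-0.5, -0.1, -0.2]
grip_width: 0.0392
grasp_force: 25.0
```

Request:
send_rows([
  {"tx": 0, "ty": 0, "tz": 6, "turn": 0},
  {"tx": 0, "ty": 0, "tz": 18, "turn": 0},
  {"tx": 0, "ty": 0, "tz": 34, "turn": 0},
  {"tx": 0, "ty": 0, "tz": 50, "turn": 0},
  {"tx": 0, "ty": 0, "tz": 66, "turn": 0},
  {"tx": 0, "ty": 0, "tz": 80, "turn": 0},
  {"tx": 0, "ty": 0, "tz": 90, "turn": 0},
  {"tx": 0, "ty": 0, "tz": 94, "turn": 0},
])

```text
clock: 10.35
ee_pos: [0.5805, 0.1649, 0.1011]
ee_rot: [[-0.997, 0.077, 0.003], [0.077, 0.997, 0.001], [-0.003, 0.001, -1.0]]
wrist_force: [1.0, -0.1, -0.8]
grip_width: 0.039
grasp_force: 25.0
```

Request:
send_rows([
  {"tx": -2, "ty": -15, "tz": 0, "turn": 0},
  {"tx": -6, "ty": -50, "tz": 0, "turn": 0},
  {"tx": -11, "ty": -88, "tz": 0, "turn": 0},
  {"tx": -16, "ty": -126, "tz": 0, "turn": 0},
  {"tx": -21, "ty": -164, "tz": 0, "turn": 0},
  {"tx": -27, "ty": -202, "tz": 0, "turn": 0},
  {"tx": -33, "ty": -240, "tz": 0, "turn": 0},
  {"tx": -38, "ty": -278, "tz": 0, "turn": 0},
])

```text
clock: 11.02
ee_pos: [0.5391, -0.1164, 0.0977]
ee_rot: [[-0.997, 0.078, -0.003], [0.078, 0.997, -0.0], [0.003, -0.001, -1.0]]
wrist_force: [1.0, 1.2, -0.5]
grip_width: 0.0395
grasp_force: 25.0
```

Request:
send_rows([
  {"tx": -5, "ty": -38, "tz": 0, "turn": 0},
  {"tx": -10, "ty": -76, "tz": 0, "turn": 0},
  {"tx": -15, "ty": -114, "tz": 0, "turn": 0},
  {"tx": -20, "ty": -152, "tz": 0, "turn": 0},
  {"tx": -25, "ty": -190, "tz": 0, "turn": 0},
  {"tx": -29, "ty": -220, "tz": 0, "turn": 0},
  {"tx": -32, "ty": -238, "tz": 0, "turn": 0},
  {"tx": -33, "ty": -244, "tz": 0, "turn": 0},
])

```text
clock: 11.68
ee_pos: [0.5042, -0.3635, 0.0974]
ee_rot: [[-0.996, 0.085, -0.004], [0.085, 0.996, -0.003], [0.004, -0.003, -1.0]]
wrist_force: [-0.6, 0.0, -1.0]
grip_width: 0.0392
grasp_force: 25.0
```

Request:
send_rows([
  {"tx": 0, "ty": 0, "tz": 0, "turn": 0},
  {"tx": 0, "ty": 0, "tz": 0, "turn": 0},
  {"tx": 0, "ty": 0, "tz": -4, "turn": 0},
  {"tx": 0, "ty": 0, "tz": -10, "turn": 0},
  {"tx": 0, "ty": 0, "tz": -17, "turn": 0},
  {"tx": 0, "ty": 0, "tz": -23, "turn": 0},
  {"tx": 0, "ty": 0, "tz": -25, "turn": 0},
  {"tx": 0, "ty": 0, "tz": -25, "turn": 0},
])

```text
clock: 12.35
ee_pos: [0.508, -0.3566, 0.0725]
ee_rot: [[-0.997, 0.076, -0.002], [0.076, 0.997, 0.001], [0.002, 0.001, -1.0]]
wrist_force: [-0.0, 0.5, -0.6]
grip_width: 0.0393
grasp_force: 25.0
```

```bash
python3 w.py w5 0.079
```

```text
t 12.35 tcp [ 508.  -356.6   72.5] yang 85.6 w 39.3
[624. 419.] [590 381] [639 479] [ 584.7 -217.1] [22.6 63.2] 7.7
[590. 342.] [555 296] [620 375] [ 532.2 -234.2] [17.9 48.9] 22.9
[323. 375.] [217 286] [426 460] [ 544.6 -359.8] [ 96.1 100.9] 85.5
[319. 282.] [270 215] [366 348] [ 496.1 -356.8] [42.3 63.8] 175.6
[ 55. 309.] [ 0 37] [203 479] [ 502.9 -450.6] [ 96.7 209.1] 163.4
```

View pics/w5.png

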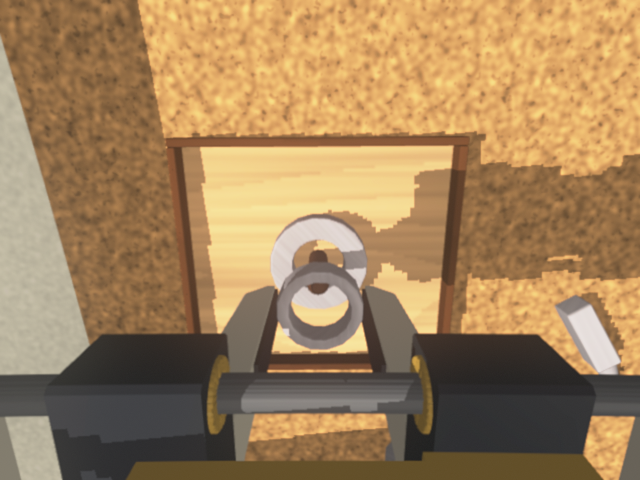

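The post tip is visible through the small ring at about (318,292) and lines up sideways with the ring centre at (320,306). I'll check the fore-aft position.

```bash
python3 - <<'E'
from h import *
cal=bot.get_calibration('wrist')
print(to_plane(cal,[[318,286],[318,293]],.052).round(4),to_plane(cal,[[316,262]],.018).round(4),to_plane(cal,[[321,305]],.082).round(4))
E
```

```text
[[ 0.5087 -0.3582  0.052 ]
 [ 0.5126 -0.3586  0.052 ]] [[ 0.5073 -0.3595  0.018 ]] [[ 0.5051 -0.3565  0.082 ]]
```

Request:
send_rows([
  {"tx": 0, "ty": -1, "tz": -4, "turn": 0},
  {"tx": 0, "ty": -1, "tz": -11, "turn": 0},
  {"tx": 0, "ty": -1, "tz": -20, "turn": 0},
  {"tx": 0, "ty": -1, "tz": -30, "turn": 0},
  {"tx": 0, "ty": -1, "tz": -39, "turn": 0},
  {"tx": 0, "ty": -1, "tz": -46, "turn": 0},
  {"tx": 0, "ty": -1, "tz": -48, "turn": 0},
  {"tx": 0, "ty": -1, "tz": -48, "turn": 0},
])

```text
clock: 13.07
ee_pos: [0.5079, -0.358, 0.0245]
ee_rot: [[-0.997, 0.077, -0.002], [0.077, 0.997, 0.001], [0.002, 0.001, -1.0]]
wrist_force: [0.2, -0.4, -0.2]
grip_width: 0.039
grasp_force: 25.0
```

Request:
send_rows([
  {"tx": 0, "ty": 0, "tz": -1, "turn": 0},
  {"tx": 0, "ty": 0, "tz": -1, "turn": 0},
  {"tx": 0, "ty": 0, "tz": -1, "turn": 0},
  {"tx": 0, "ty": 0, "tz": -1, "turn": 0},
  {"tx": 0, "ty": 0, "tz": -1, "turn": 0},
  {"tx": 0, "ty": 0, "tz": -1, "turn": 0},
  {"tx": 0, "ty": 0, "tz": -1, "turn": 0},
  {"tx": 0, "ty": 0, "tz": -1, "turn": 0},
])

```text
clock: 13.73
ee_pos: [0.5085, -0.3584, 0.0248]
ee_rot: [[-0.997, 0.077, 0.0], [0.077, 0.997, -0.0], [-0.0, -0.0, -1.0]]
wrist_force: [0.5, -0.5, -0.8]
grip_width: 0.039
grasp_force: 25.0
```

Request:
send_rows([
  {"tx": 0, "ty": 0, "tz": 0, "turn": 0},
  {"tx": 0, "ty": 0, "tz": 0, "turn": 0},
  {"tx": 0, "ty": 0, "tz": 0, "turn": 0},
  {"tx": 0, "ty": 0, "tz": 0, "turn": 0},
  {"tx": 0, "ty": 0, "tz": 8, "turn": 0},
  {"tx": 0, "ty": 0, "tz": 28, "turn": 0},
  {"tx": 0, "ty": 0, "tz": 55, "turn": 0},
  {"tx": 0, "ty": 0, "tz": 80, "turn": 0},
], gripper=60)

```text
clock: 14.4
ee_pos: [0.5083, -0.3582, 0.1059]
ee_rot: [[-0.997, 0.077, -0.0], [0.077, 0.997, 0.0], [0.0, 0.0, -1.0]]
wrist_force: [0.6, 0.3, 0.7]
grip_width: 0.0601
grasp_force: 0.0
```

Request:
send_rows([
  {"tx": 5, "ty": 13, "tz": 2, "turn": 0.05},
  {"tx": 15, "ty": 38, "tz": 2, "turn": 0.13},
  {"tx": 27, "ty": 68, "tz": 2, "turn": 0.23},
  {"tx": 39, "ty": 100, "tz": 2, "turn": 0.34},
  {"tx": 51, "ty": 132, "tz": 2, "turn": 0.45},
  {"tx": 61, "ty": 158, "tz": 2, "turn": 0.53},
  {"tx": 67, "ty": 171, "tz": 2, "turn": 0.58},
  {"tx": 68, "ty": 175, "tz": 2, "turn": 0.59},
])

```text
clock: 15.07
ee_pos: [0.5779, -0.1791, 0.1069]
ee_rot: [[-0.867, -0.497, 0.001], [-0.497, 0.867, 0.002], [-0.002, 0.001, -1.0]]
wrist_force: [-0.1, 0.6, -0.3]
grip_width: 0.0603
grasp_force: 0.0
```

```bash
python3 w.py w6 0.014; python3 -c "
from h import *
t=bot.capture('top')[190:285,415:515,::-1]; t=cv2.resize(t,None,fx=4,fy=4)
w=cv2.resize(cv2.imread('pics/w6.png'),(400,300)); o=np.zeros((380,800,3),np.uint8);o[:,:400]=t;o[:300,400:]=w
cv2.imwrite('pics/c6.png',o)"
```

```text
t 15.0667 tcp [ 577.9 -179.1  106.9] yang 119.8 w 60.3
[562. 424.] [491 395] [627 453] [614.6  60.5] [55.4 98.8] 119.8
[317. 379.] [163 286] [476 460] [ 673.2 -125.5] [156.5 248.7] 119.8
[ 73. 302.] [ 28 243] [121 349] [ 703.6 -311.3] [ 32.5 104.5] 176.0
[618. 233.] [587 203] [639 258] [471.4  -5. ] [25.3 43.4] 159.6
[317. 242.] [305 198] [328 292] [ 580.4 -180.9] [15.9 69.1] 28.4
[116.  22.] [58  0] [169  59] [ 521.8 -349.5] [30.8 63.3] 120.7
```

View pics/c6.png

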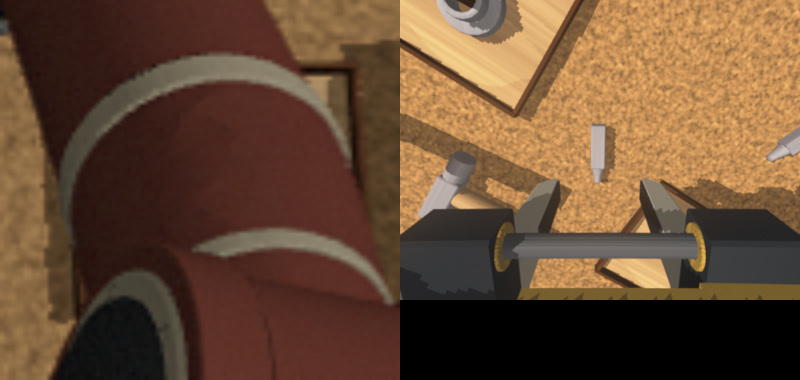

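The wrist view shows both rings stacked in the tray (upper left). The short punch is upright in the picture at (317,242), between the fingers.

Request:
send_rows([
  {"tx": 1, "ty": 0, "tz": -15, "turn": -0.01},
  {"tx": 1, "ty": 0, "tz": -40, "turn": -0.01},
  {"tx": 1, "ty": 0, "tz": -65, "turn": -0.01},
  {"tx": 1, "ty": 0, "tz": -84, "turn": -0.01},
  {"tx": 1, "ty": 0, "tz": -95, "turn": -0.01},
  {"tx": 1, "ty": 0, "tz": -100, "turn": -0.01},
  {"tx": 1, "ty": 0, "tz": -102, "turn": -0.01},
  {"tx": 1, "ty": 0, "tz": -102, "turn": -0.01},
])

```text
clock: 15.83
ee_pos: [0.5776, -0.1845, 0.005]
ee_rot: [[-0.877, -0.481, 0.001], [-0.481, 0.877, -0.001], [-0.0, -0.001, -1.0]]
wrist_force: [0.5, 0.2, 0.7]
grip_width: 0.0601
grasp_force: 0.0
```

Request:
send_rows([
  {"tx": 0, "ty": 0, "tz": 0, "turn": 0},
  {"tx": 0, "ty": 0, "tz": 0, "turn": 0},
  {"tx": 0, "ty": 0, "tz": 0, "turn": 0},
  {"tx": 0, "ty": 0, "tz": 0, "turn": 0},
  {"tx": 0, "ty": 0, "tz": 0, "turn": 0},
  {"tx": 0, "ty": 0, "tz": 0, "turn": 0},
  {"tx": 0, "ty": 0, "tz": 0, "turn": 0},
  {"tx": 0, "ty": 0, "tz": 0, "turn": 0},
], gripper=5, force=40)

```text
clock: 16.5
ee_pos: [0.5774, -0.1831, 0.0047]
ee_rot: [[-0.876, -0.482, -0.0], [-0.482, 0.876, 0.0], [0.0, 0.0, -1.0]]
wrist_force: [-0.5, 0.2, 2.4]
grip_width: 0.0157
grasp_force: 40.0
```

Request:
send_rows([
  {"tx": 0, "ty": 0, "tz": 6, "turn": 0},
  {"tx": 0, "ty": 0, "tz": 18, "turn": 0},
  {"tx": 0, "ty": 0, "tz": 34, "turn": 0},
  {"tx": 0, "ty": 0, "tz": 50, "turn": 0},
  {"tx": 0, "ty": 0, "tz": 66, "turn": 0},
  {"tx": 0, "ty": 0, "tz": 80, "turn": 0},
  {"tx": 0, "ty": 0, "tz": 90, "turn": 0},
  {"tx": 0, "ty": 0, "tz": 94, "turn": 0},
])

```text
clock: 17.17
ee_pos: [0.5785, -0.1837, 0.101]
ee_rot: [[-0.876, -0.482, 0.003], [-0.482, 0.876, -0.001], [-0.002, -0.003, -1.0]]
wrist_force: [-0.0, -0.1, -0.8]
grip_width: 0.015
grasp_force: 40.0
```

Request:
send_rows([
  {"tx": -1, "ty": 12, "tz": 0, "turn": -0.02},
  {"tx": -5, "ty": 36, "tz": 0, "turn": -0.04},
  {"tx": -9, "ty": 70, "tz": 0, "turn": -0.07},
  {"tx": -14, "ty": 106, "tz": 0, "turn": -0.1},
  {"tx": -19, "ty": 142, "tz": 0, "turn": -0.13},
  {"tx": -24, "ty": 178, "tz": 0, "turn": -0.16},
  {"tx": -29, "ty": 214, "tz": 0, "turn": -0.18},
  {"tx": -34, "ty": 250, "tz": 0, "turn": -0.2},
])

```text
clock: 17.83
ee_pos: [0.5427, 0.0682, 0.0985]
ee_rot: [[-0.955, -0.298, -0.001], [-0.298, 0.955, -0.0], [0.001, 0.0, -1.0]]
wrist_force: [1.1, -0.2, -1.0]
grip_width: 0.0157
grasp_force: 40.0
```

Request:
send_rows([
  {"tx": -5, "ty": 37, "tz": 0, "turn": -0.03},
  {"tx": -10, "ty": 74, "tz": 0, "turn": -0.06},
  {"tx": -15, "ty": 111, "tz": 0, "turn": -0.1},
  {"tx": -20, "ty": 148, "tz": 0, "turn": -0.13},
  {"tx": -25, "ty": 184, "tz": 0, "turn": -0.16},
  {"tx": -29, "ty": 215, "tz": 0, "turn": -0.18},
  {"tx": -32, "ty": 233, "tz": 0, "turn": -0.186},
  {"tx": -33, "ty": 239, "tz": 0, "turn": -0.186},
])

```text
clock: 18.5
ee_pos: [0.5081, 0.3111, 0.0984]
ee_rot: [[-0.992, -0.124, -0.001], [-0.124, 0.992, 0.003], [0.001, 0.003, -1.0]]
wrist_force: [-1.1, 0.9, -1.4]
grip_width: 0.0156
grasp_force: 40.0
```

Request:
send_rows([
  {"tx": 0, "ty": 0, "tz": 0, "turn": 0},
  {"tx": 0, "ty": 0, "tz": -5, "turn": 0},
  {"tx": 0, "ty": 0, "tz": -15, "turn": 0},
  {"tx": 0, "ty": 0, "tz": -28, "turn": 0},
  {"tx": 0, "ty": 0, "tz": -41, "turn": 0},
  {"tx": 0, "ty": 0, "tz": -51, "turn": 0},
  {"tx": 0, "ty": 0, "tz": -56, "turn": 0},
  {"tx": 0, "ty": 0, "tz": -56, "turn": 0},
])

```text
clock: 19.17
ee_pos: [0.5099, 0.3036, 0.0409]
ee_rot: [[-0.993, -0.115, -0.003], [-0.115, 0.993, -0.003], [0.003, -0.002, -1.0]]
wrist_force: [-0.0, 0.8, -1.5]
grip_width: 0.0156
grasp_force: 40.0
```

```bash
python3 w.py w7 0.054
```

```text
t 19.1667 tcp [509.9 303.6  40.9] yang 96.6 w 15.6
[520. 413.] [370 387] [639 479] [555.8 399.7] [ 48.7 135.2] 90.7
[318. 412.] [277 375] [362 460] [563.4 309.4] [40.1 47.7] 7.7
[111. 414.] [  0 375] [268 479] [578.6 219.8] [ 58.3 131.8] 96.5
[357. 328.] [340 287] [385 373] [514.3 323.4] [18.2 42.9] 13.5
[282. 328.] [254 287] [299 372] [518.8 284.3] [18.3 42.7] 179.9
[319. 315.] [298 244] [341 373] [508.  302.9] [19.7 61.8] 6.6
[29. 79.] [0 9] [ 79 139] [429.9 191.3] [27.2 44.3] 172.4
```

View pics/w7.png

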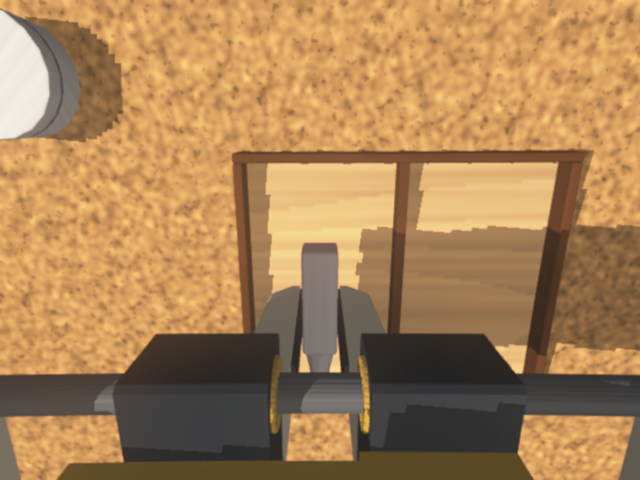

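The short punch is held square, at columns 298–341, and centred in the near bay between the wall (245) and the divider (398). Lowering.

Request:
send_rows([
  {"tx": 0, "ty": 1, "tz": -3, "turn": 0},
  {"tx": 0, "ty": 1, "tz": -8, "turn": 0},
  {"tx": 0, "ty": 1, "tz": -14, "turn": 0},
  {"tx": 0, "ty": 1, "tz": -21, "turn": 0},
  {"tx": 0, "ty": 1, "tz": -27, "turn": 0},
  {"tx": 0, "ty": 1, "tz": -31, "turn": 0},
  {"tx": 0, "ty": 1, "tz": -32, "turn": 0},
  {"tx": 0, "ty": 1, "tz": -32, "turn": 0},
])

```text
clock: 19.88
ee_pos: [0.5102, 0.3065, 0.0101]
ee_rot: [[-0.993, -0.117, -0.001], [-0.117, 0.993, -0.001], [0.001, -0.001, -1.0]]
wrist_force: [-0.5, 0.8, -1.2]
grip_width: 0.0157
grasp_force: 40.0
```

Request:
send_rows([
  {"tx": 0, "ty": 0, "tz": -1, "turn": 0},
  {"tx": 0, "ty": 0, "tz": -1, "turn": 0},
  {"tx": 0, "ty": 0, "tz": -1, "turn": 0},
  {"tx": 0, "ty": 0, "tz": -1, "turn": 0},
  {"tx": 0, "ty": 0, "tz": -1, "turn": 0},
  {"tx": 0, "ty": 0, "tz": -1, "turn": 0},
  {"tx": 0, "ty": 0, "tz": -1, "turn": 0},
  {"tx": 0, "ty": 0, "tz": -1, "turn": 0},
])

```text
clock: 20.55
ee_pos: [0.5105, 0.3066, 0.0097]
ee_rot: [[-0.993, -0.117, 0.0], [-0.117, 0.993, -0.0], [-0.0, -0.0, -1.0]]
wrist_force: [-0.4, -0.5, -1.5]
grip_width: 0.0156
grasp_force: 40.0
```

Request:
send_rows([
  {"tx": 0, "ty": 0, "tz": 0, "turn": 0},
  {"tx": 0, "ty": 0, "tz": 0, "turn": 0},
  {"tx": 0, "ty": 0, "tz": 0, "turn": 0},
  {"tx": 0, "ty": 0, "tz": 0, "turn": 0},
  {"tx": 0, "ty": 0, "tz": 8, "turn": 0},
  {"tx": 0, "ty": 0, "tz": 32, "turn": 0},
  {"tx": 0, "ty": 0, "tz": 62, "turn": 0},
  {"tx": 0, "ty": 0, "tz": 90, "turn": 0},
], gripper=30)

```text
clock: 21.22
ee_pos: [0.5102, 0.3065, 0.101]
ee_rot: [[-0.993, -0.117, -0.001], [-0.117, 0.993, -0.0], [0.001, -0.0, -1.0]]
wrist_force: [0.2, 0.2, -0.5]
grip_width: 0.0301
grasp_force: 0.0
```

Request:
send_rows([
  {"tx": -5, "ty": -21, "tz": 0, "turn": -0.03},
  {"tx": -15, "ty": -59, "tz": 0, "turn": -0.09},
  {"tx": -24, "ty": -98, "tz": 0, "turn": -0.15},
  {"tx": -34, "ty": -137, "tz": 0, "turn": -0.21},
  {"tx": -43, "ty": -175, "tz": 0, "turn": -0.27},
  {"tx": -53, "ty": -214, "tz": 0, "turn": -0.33},
  {"tx": -62, "ty": -252, "tz": 0, "turn": -0.39},
  {"tx": -68, "ty": -276, "tz": 0, "turn": -0.43},
], gripper=60)

```text
clock: 21.88
ee_pos: [0.4411, 0.0265, 0.1004]
ee_rot: [[-0.949, 0.314, -0.0], [0.314, 0.949, -0.002], [-0.0, -0.002, -1.0]]
wrist_force: [-0.2, -0.8, 0.2]
grip_width: 0.0599
grasp_force: 0.0
```

Request:
send_rows([
  {"tx": -4, "ty": -17, "tz": 0, "turn": -0.03},
  {"tx": -5, "ty": -21, "tz": -5, "turn": -0.036},
  {"tx": -5, "ty": -21, "tz": -15, "turn": -0.036},
  {"tx": -5, "ty": -21, "tz": -28, "turn": -0.036},
  {"tx": -5, "ty": -21, "tz": -40, "turn": -0.036},
  {"tx": -5, "ty": -21, "tz": -48, "turn": -0.036},
  {"tx": -5, "ty": -21, "tz": -50, "turn": -0.036},
  {"tx": -5, "ty": -21, "tz": -50, "turn": -0.036},
])

```text
clock: 22.55
ee_pos: [0.4374, 0.0104, 0.0492]
ee_rot: [[-0.94, 0.34, -0.001], [0.34, 0.94, 0.0], [0.001, -0.0, -1.0]]
wrist_force: [0.4, -0.4, -1.0]
grip_width: 0.0601
grasp_force: 0.0
```

```bash
python3 w.py w8 0.014
```

```text
t 22.55 tcp [437.4  10.4  49.2] yang 70.1 w 60.1
[ 92. 406.] [ 37 395] [142 423] [ 472.3 -151.8] [20.2 61.7] 70.1
[422. 333.] [388 287] [457 373] [490.5  57.3] [26.4 67.1] 1.2
[300. 389.] [163 287] [476 460] [524.9 -26.2] [127.  182.3] 44.1
[322. 272.] [308 195] [337 358] [441.6  10.4] [15.8 98. ] 160.2
[569. 169.] [500 114] [636 229] [426.4 148.9] [57.7 67.3] 44.3
[75. 22.] [0 0] [181  75] [277.4 -50.1] [26.2 93.8] 89.9
```

Request:
send_rows([
  {"tx": 0, "ty": 0, "tz": -5, "turn": 0},
  {"tx": 0, "ty": 0, "tz": -15, "turn": 0},
  {"tx": 0, "ty": 0, "tz": -26, "turn": 0},
  {"tx": 0, "ty": 0, "tz": -36, "turn": 0},
  {"tx": 0, "ty": 0, "tz": -42, "turn": 0},
  {"tx": 0, "ty": 0, "tz": -45, "turn": 0},
  {"tx": 0, "ty": 0, "tz": -45, "turn": 0},
  {"tx": 0, "ty": 0, "tz": -45, "turn": 0},
])

```text
clock: 23.27
ee_pos: [0.4377, 0.0097, 0.0049]
ee_rot: [[-0.94, 0.342, 0.0], [0.342, 0.94, -0.0], [-0.0, 0.0, -1.0]]
wrist_force: [0.9, 0.2, -0.0]
grip_width: 0.0598
grasp_force: 0.0
```

Request:
send_rows([
  {"tx": 0, "ty": 0, "tz": 0, "turn": 0},
  {"tx": 0, "ty": 0, "tz": 0, "turn": 0},
  {"tx": 0, "ty": 0, "tz": 0, "turn": 0},
  {"tx": 0, "ty": 0, "tz": 0, "turn": 0},
  {"tx": 0, "ty": 0, "tz": 0, "turn": 0},
  {"tx": 0, "ty": 0, "tz": 0, "turn": 0},
  {"tx": 0, "ty": 0, "tz": 0, "turn": 0},
  {"tx": 0, "ty": 0, "tz": 0, "turn": 0},
], gripper=5, force=45)

```text
clock: 23.93
ee_pos: [0.4377, 0.01, 0.0047]
ee_rot: [[-0.94, 0.341, 0.0], [0.341, 0.94, 0.0], [-0.0, 0.0, -1.0]]
wrist_force: [0.8, 1.7, 0.3]
grip_width: 0.0159
grasp_force: 45.0
```

Request:
send_rows([
  {"tx": 0, "ty": 0, "tz": 6, "turn": 0},
  {"tx": 0, "ty": 0, "tz": 18, "turn": 0},
  {"tx": 0, "ty": 0, "tz": 34, "turn": 0},
  {"tx": 0, "ty": 0, "tz": 50, "turn": 0},
  {"tx": 0, "ty": 0, "tz": 66, "turn": 0},
  {"tx": 0, "ty": 0, "tz": 80, "turn": 0},
  {"tx": 0, "ty": 0, "tz": 90, "turn": 0},
  {"tx": 0, "ty": 0, "tz": 94, "turn": 0},
])

```text
clock: 24.6
ee_pos: [0.4377, 0.0095, 0.1001]
ee_rot: [[-0.94, 0.342, 0.002], [0.342, 0.94, -0.0], [-0.002, 0.001, -1.0]]
wrist_force: [0.1, 0.6, -1.5]
grip_width: 0.0158
grasp_force: 45.0
```

Request:
send_rows([
  {"tx": 2, "ty": 12, "tz": 0, "turn": 0.02},
  {"tx": 6, "ty": 38, "tz": 0, "turn": 0.05},
  {"tx": 12, "ty": 72, "tz": 0, "turn": 0.09},
  {"tx": 18, "ty": 107, "tz": 0, "turn": 0.14},
  {"tx": 24, "ty": 142, "tz": 0, "turn": 0.19},
  {"tx": 30, "ty": 177, "tz": 0, "turn": 0.24},
  {"tx": 36, "ty": 212, "tz": 0, "turn": 0.29},
  {"tx": 42, "ty": 247, "tz": 0, "turn": 0.33},
])

```text
clock: 25.27
ee_pos: [0.4782, 0.2592, 0.0975]
ee_rot: [[-1.0, 0.015, -0.002], [0.015, 1.0, -0.001], [0.002, -0.001, -1.0]]
wrist_force: [0.6, -0.3, -2.2]
grip_width: 0.0153
grasp_force: 45.0
```

Request:
send_rows([
  {"tx": 5, "ty": 33, "tz": 0, "turn": 0.04},
  {"tx": 11, "ty": 64, "tz": 0, "turn": 0.08},
  {"tx": 15, "ty": 92, "tz": 0, "turn": 0.11},
  {"tx": 19, "ty": 113, "tz": 0, "turn": 0.13},
  {"tx": 21, "ty": 125, "tz": 0, "turn": 0.133},
  {"tx": 21, "ty": 130, "tz": -4, "turn": 0.133},
  {"tx": 21, "ty": 130, "tz": -12, "turn": 0.133},
  {"tx": 21, "ty": 130, "tz": -20, "turn": 0.133},
])

```text
clock: 25.93
ee_pos: [0.4995, 0.3857, 0.077]
ee_rot: [[-0.993, -0.114, -0.002], [-0.114, 0.993, -0.002], [0.002, -0.002, -1.0]]
wrist_force: [0.1, 0.9, -3.1]
grip_width: 0.0156
grasp_force: 45.0
```

Request:
send_rows([
  {"tx": 0, "ty": 0, "tz": -8, "turn": 0},
  {"tx": 0, "ty": 0, "tz": -16, "turn": 0},
  {"tx": 0, "ty": 0, "tz": -24, "turn": 0},
  {"tx": 0, "ty": 0, "tz": -31, "turn": 0},
  {"tx": 0, "ty": 0, "tz": -35, "turn": 0},
  {"tx": 0, "ty": 0, "tz": -37, "turn": 0},
  {"tx": 0, "ty": 0, "tz": -37, "turn": 0},
  {"tx": 0, "ty": 0, "tz": -37, "turn": 0},
])

```text
clock: 26.6
ee_pos: [0.5007, 0.3868, 0.0418]
ee_rot: [[-0.993, -0.114, 0.0], [-0.114, 0.993, 0.0], [-0.0, 0.0, -1.0]]
wrist_force: [0.3, -0.2, -1.9]
grip_width: 0.0153
grasp_force: 45.0
```

```bash
python3 w.py w9 0.054
```

```text
t 26.6 tcp [500.7 386.8  41.8] yang 96.5 w 15.3
[551. 425.] [440 395] [639 479] [553.3 499.9] [ 49.1 100.2] 97.2
[320. 416.] [277 379] [362 460] [556.3 392.6] [40.2 46.5] 6.5
[ 62. 412.] [  0 375] [133 479] [574.7 272.4] [61.7 66.5] 177.0
[170. 279.] [145 227] [192 334] [492.6 321.2] [16.7 49.2] 6.6
[319. 312.] [254 211] [385 373] [495.6 391. ] [54.1 79. ] 164.3
[605. 222.] [517  15] [639 375] [447.3 507.9] [ 53.6 146.3] 178.8
```

View pics/w9.png

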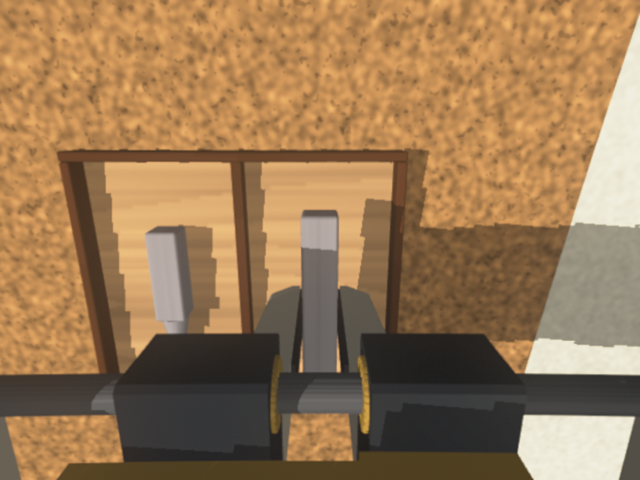

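The short punch lies flat in the left bay, and the long punch is held centred over the right bay, with the divider at 240 and the wall at 398.

Request:
send_rows([
  {"tx": 0, "ty": 0, "tz": -3, "turn": 0},
  {"tx": 0, "ty": 0, "tz": -9, "turn": 0},
  {"tx": 0, "ty": 0, "tz": -16, "turn": 0},
  {"tx": 0, "ty": 0, "tz": -23, "turn": 0},
  {"tx": 0, "ty": 0, "tz": -28, "turn": 0},
  {"tx": 0, "ty": 0, "tz": -31, "turn": 0},
  {"tx": 0, "ty": 0, "tz": -32, "turn": 0},
  {"tx": 0, "ty": 0, "tz": -32, "turn": 0},
])

```text
clock: 27.32
ee_pos: [0.5003, 0.3865, 0.0093]
ee_rot: [[-0.993, -0.114, -0.001], [-0.114, 0.993, -0.0], [0.001, -0.0, -1.0]]
wrist_force: [0.1, 0.1, -1.4]
grip_width: 0.0155
grasp_force: 45.0
```

Request:
send_rows([
  {"tx": 0, "ty": 0, "tz": 0, "turn": 0},
  {"tx": 0, "ty": 0, "tz": 0, "turn": 0},
  {"tx": 0, "ty": 0, "tz": 0, "turn": 0},
  {"tx": 0, "ty": 0, "tz": 0, "turn": 0},
  {"tx": 0, "ty": 0, "tz": 8, "turn": 0},
  {"tx": 0, "ty": 0, "tz": 32, "turn": 0},
  {"tx": 0, "ty": 0, "tz": 62, "turn": 0},
  {"tx": 0, "ty": 0, "tz": 90, "turn": 0},
], gripper=30)

```text
clock: 27.98
ee_pos: [0.5004, 0.3865, 0.1012]
ee_rot: [[-0.993, -0.114, -0.0], [-0.114, 0.993, -0.0], [0.0, -0.0, -1.0]]
wrist_force: [0.7, 1.1, -0.3]
grip_width: 0.0296
grasp_force: 0.0
```

Request:
send_rows([
  {"tx": -5, "ty": -15, "tz": 0, "turn": 0},
  {"tx": -15, "ty": -48, "tz": 0, "turn": 0},
  {"tx": -27, "ty": -86, "tz": 0, "turn": 0},
  {"tx": -39, "ty": -124, "tz": 0, "turn": 0},
  {"tx": -51, "ty": -162, "tz": 0, "turn": 0},
  {"tx": -62, "ty": -196, "tz": 0, "turn": 0},
  {"tx": -70, "ty": -222, "tz": 0, "turn": 0},
  {"tx": -74, "ty": -235, "tz": 0, "turn": 0},
], gripper=88)

```text
clock: 28.65
ee_pos: [0.4252, 0.1475, 0.1003]
ee_rot: [[-0.994, -0.11, -0.001], [-0.11, 0.994, -0.002], [0.001, -0.002, -1.0]]
wrist_force: [-0.8, -0.0, -0.9]
grip_width: 0.0787
grasp_force: 0.0
```

Request:
send_rows([
  {"tx": -1, "ty": -3, "tz": 0, "turn": 0},
  {"tx": -1, "ty": -3, "tz": -5, "turn": 0},
  {"tx": -1, "ty": -3, "tz": -15, "turn": 0},
  {"tx": -1, "ty": -3, "tz": -26, "turn": 0},
  {"tx": -1, "ty": -3, "tz": -35, "turn": 0},
  {"tx": -1, "ty": -3, "tz": -39, "turn": 0},
  {"tx": -1, "ty": -3, "tz": -40, "turn": 0},
  {"tx": -1, "ty": -3, "tz": -40, "turn": 0},
])

```text
clock: 29.32
ee_pos: [0.4255, 0.1495, 0.0593]
ee_rot: [[-0.993, -0.115, -0.0], [-0.115, 0.993, 0.0], [0.0, 0.0, -1.0]]
wrist_force: [0.2, -0.6, 0.0]
grip_width: 0.0877
grasp_force: 0.0
```

```bash
python3 w.py w10 0.024;python3 -c "
from h import *
cv2.imwrite('pics/w10b.png',cv2.resize(cv2.imread('pics/w10.png'),(480,360)))"
```

```text
t 29.3167 tcp [425.5 149.5  59.3] yang 96.6 w 87.7
[317. 406.] [ 90 374] [549 479] [522.3 160.8] [ 75.5 281. ] 100.3
[174. 335.] [123 287] [221 373] [474.   72.2] [25.9 82.4] 143.2
[465. 335.] [418 286] [516 373] [454.2 234.8] [25.8 82.1] 49.0
[316. 271.] [267 221] [365 320] [424.7 146.1] [54.9 58. ] 33.3
[483.   7.] [327   0] [639  28] [289.8 206.9] [ 11.1 139.6] 95.5
```

View pics/w10b.png

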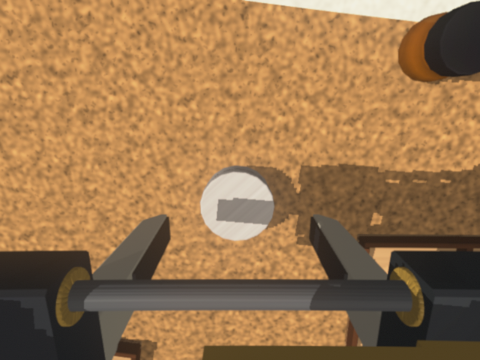

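The tin is centred between the fingers at (237,205) in the reduced picture, which gives (425,146). The jar at upper right is clear of the gripper.

Request:
send_rows([
  {"tx": 0, "ty": -3, "tz": -5, "turn": 0},
  {"tx": 0, "ty": -3, "tz": -16, "turn": 0},
  {"tx": 0, "ty": -3, "tz": -29, "turn": 0},
  {"tx": 0, "ty": -3, "tz": -41, "turn": 0},
  {"tx": 0, "ty": -3, "tz": -49, "turn": 0},
  {"tx": 0, "ty": -3, "tz": -53, "turn": 0},
  {"tx": 0, "ty": -3, "tz": -53, "turn": 0},
  {"tx": 0, "ty": -3, "tz": -53, "turn": 0},
])

```text
clock: 30.03
ee_pos: [0.4256, 0.1456, 0.0068]
ee_rot: [[-0.993, -0.114, 0.0], [-0.114, 0.993, -0.0], [-0.0, -0.0, -1.0]]
wrist_force: [0.9, 0.0, 0.3]
grip_width: 0.0877
grasp_force: 0.0
```

Request:
send_rows([
  {"tx": 0, "ty": 0, "tz": 0, "turn": 0},
  {"tx": 0, "ty": 0, "tz": 0, "turn": 0},
  {"tx": 0, "ty": 0, "tz": 0, "turn": 0},
  {"tx": 0, "ty": 0, "tz": 0, "turn": 0},
  {"tx": 0, "ty": 0, "tz": 0, "turn": 0},
  {"tx": 0, "ty": 0, "tz": 0, "turn": 0},
  {"tx": 0, "ty": 0, "tz": 0, "turn": 0},
  {"tx": 0, "ty": 0, "tz": 0, "turn": 0},
], gripper=45, force=20)

```text
clock: 30.7
ee_pos: [0.4256, 0.1458, 0.0068]
ee_rot: [[-0.993, -0.114, 0.0], [-0.114, 0.993, 0.0], [-0.0, 0.0, -1.0]]
wrist_force: [-0.3, -0.6, 2.5]
grip_width: 0.0554
grasp_force: 20.0
```

Request:
send_rows([
  {"tx": 0, "ty": 0, "tz": 6, "turn": 0},
  {"tx": 0, "ty": 0, "tz": 18, "turn": 0},
  {"tx": 0, "ty": 0, "tz": 34, "turn": 0},
  {"tx": 0, "ty": 0, "tz": 48, "turn": 0},
  {"tx": 0, "ty": 0, "tz": 60, "turn": 0},
  {"tx": 0, "ty": 0, "tz": 68, "turn": 0},
  {"tx": 0, "ty": 0, "tz": 70, "turn": 0},
  {"tx": 0, "ty": 0, "tz": 70, "turn": 0},
])

```text
clock: 31.37
ee_pos: [0.4256, 0.1456, 0.0771]
ee_rot: [[-0.993, -0.114, 0.001], [-0.114, 0.993, 0.0], [-0.001, 0.0, -1.0]]
wrist_force: [0.7, -0.1, -1.6]
grip_width: 0.0553
grasp_force: 20.0
```

Request:
send_rows([
  {"tx": 10, "ty": -7, "tz": 0, "turn": 0},
  {"tx": 35, "ty": -25, "tz": 0, "turn": 0},
  {"tx": 67, "ty": -49, "tz": 0, "turn": 0},
  {"tx": 99, "ty": -73, "tz": 0, "turn": 0},
  {"tx": 131, "ty": -97, "tz": 0, "turn": 0},
  {"tx": 163, "ty": -121, "tz": 0, "turn": 0},
  {"tx": 190, "ty": -140, "tz": 0, "turn": 0},
  {"tx": 208, "ty": -152, "tz": 0, "turn": 0},
])

```text
clock: 32.03
ee_pos: [0.6361, -0.0121, 0.0752]
ee_rot: [[-0.994, -0.109, 0.0], [-0.109, 0.994, -0.003], [-0.0, -0.003, -1.0]]
wrist_force: [0.6, -0.8, -0.3]
grip_width: 0.0551
grasp_force: 20.0
```

Request:
send_rows([
  {"tx": 10, "ty": -6, "tz": 0, "turn": 0},
  {"tx": 15, "ty": -10, "tz": 0, "turn": 0},
  {"tx": 17, "ty": -11, "tz": -4, "turn": 0},
  {"tx": 17, "ty": -11, "tz": -12, "turn": 0},
  {"tx": 17, "ty": -11, "tz": -22, "turn": 0},
  {"tx": 17, "ty": -11, "tz": -30, "turn": 0},
  {"tx": 17, "ty": -11, "tz": -34, "turn": 0},
  {"tx": 17, "ty": -11, "tz": -35, "turn": 0},
])

```text
clock: 32.7
ee_pos: [0.649, -0.0167, 0.04]
ee_rot: [[-0.993, -0.115, -0.003], [-0.115, 0.993, 0.0], [0.003, 0.0, -1.0]]
wrist_force: [-0.2, -0.1, -0.8]
grip_width: 0.0554
grasp_force: 20.0
```

```bash
python3 w.py w11 0.06;python3 -c "
from h import *
cv2.imwrite('pics/w11b.png',cv2.resize(cv2.imread('pics/w11.png'),(480,360)))"
```

```text
t 32.7 tcp [649.  -16.7  40. ] yang 96.6 w 55.4
[  5. 451.] [  0 416] [ 17 479] [ 727.6 -150.8] [ 7.5 35.6] 174.8
[ 94. 420.] [ 23 395] [159 452] [ 710.4 -112.8] [30.7 56.6] 96.3
[560. 401.] [484 394] [639 411] [674.8  93.2] [ 8.4 67. ] 97.0
[416. 332.] [382 286] [448 373] [646.6  25.2] [19.3 47.9] 27.1
[303. 368.] [175 248] [464 460] [667.5 -15.1] [104.  129.5] 96.6
```

View pics/w11b.png

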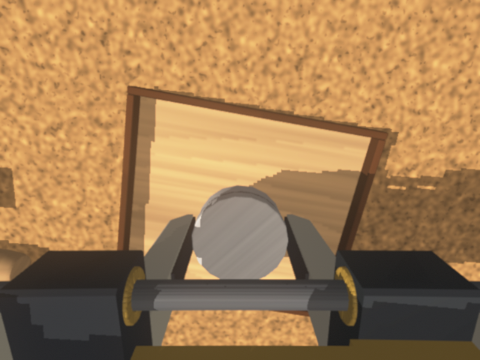

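The tin is held level over the middle of the plain tray. Lowering and releasing.

Request:
send_rows([
  {"tx": 0, "ty": 0, "tz": -3, "turn": 0},
  {"tx": 0, "ty": 0, "tz": -8, "turn": 0},
  {"tx": 0, "ty": 0, "tz": -14, "turn": 0},
  {"tx": 0, "ty": 0, "tz": -20, "turn": 0},
  {"tx": 0, "ty": 0, "tz": -26, "turn": 0},
  {"tx": 0, "ty": 0, "tz": -29, "turn": 0},
  {"tx": 0, "ty": 0, "tz": -30, "turn": 0},
  {"tx": 0, "ty": 0, "tz": -30, "turn": 0},
])

```text
clock: 33.42
ee_pos: [0.6503, -0.0174, 0.0113]
ee_rot: [[-0.993, -0.114, -0.001], [-0.114, 0.993, -0.0], [0.001, 0.0, -1.0]]
wrist_force: [-0.1, -0.7, -1.1]
grip_width: 0.0551
grasp_force: 20.0
```

Request:
send_rows([
  {"tx": 0, "ty": 0, "tz": 0, "turn": 0},
  {"tx": 0, "ty": 0, "tz": 0, "turn": 0},
  {"tx": 0, "ty": 0, "tz": 0, "turn": 0},
  {"tx": 0, "ty": 0, "tz": 0, "turn": 0},
  {"tx": 0, "ty": 0, "tz": 8, "turn": 0},
  {"tx": 0, "ty": 0, "tz": 32, "turn": 0},
  {"tx": 0, "ty": 0, "tz": 62, "turn": 0},
  {"tx": 0, "ty": 0, "tz": 95, "turn": 0},
], gripper=75)

```text
clock: 34.08
ee_pos: [0.6495, -0.0174, 0.1072]
ee_rot: [[-0.993, -0.114, -0.003], [-0.114, 0.993, -0.0], [0.002, 0.0, -1.0]]
wrist_force: [0.6, -0.4, 0.4]
grip_width: 0.0747
grasp_force: 0.0
```

Request:
send_rows([
  {"tx": -10, "ty": 10, "tz": 15, "turn": 0},
  {"tx": -30, "ty": 25, "tz": 35, "turn": 0},
  {"tx": -50, "ty": 40, "tz": 60, "turn": 0},
  {"tx": -70, "ty": 55, "tz": 80, "turn": 0},
  {"tx": -90, "ty": 70, "tz": 100, "turn": 0},
  {"tx": -100, "ty": 80, "tz": 115, "turn": 0},
  {"tx": -105, "ty": 85, "tz": 120, "turn": 0},
  {"tx": -105, "ty": 85, "tz": 120, "turn": 0},
])

```text
clock: 34.75
ee_pos: [0.5455, 0.0694, 0.2288]
ee_rot: [[-0.993, -0.117, 0.004], [-0.117, 0.993, 0.001], [-0.004, 0.001, -1.0]]
wrist_force: [-0.9, 0.5, -0.6]
grip_width: 0.0752
grasp_force: 0.0
```

```bash
python3 -c "
from h import *
cv2.imwrite('pics/s_end.png',bot.capture('scene')[:,:,::-1])"
```

```text
(no output)
```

View pics/s_end.png

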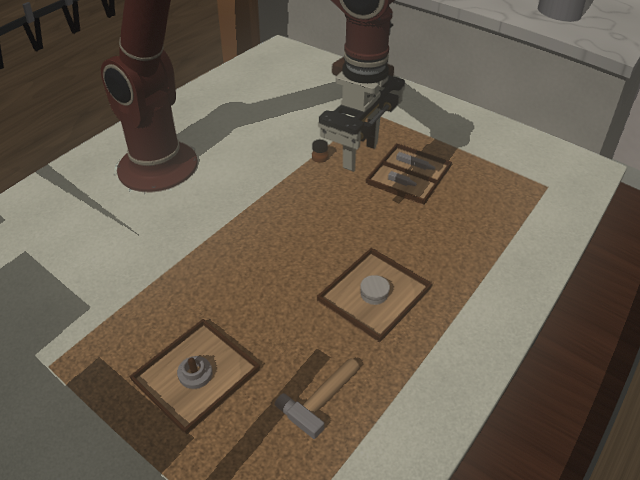

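The final view shows everything placed. The rings are stacked on the post (195,370), the tin is flat in the plain tray (375,290), and there is one punch in each bay (405,170). The jar and hammer haven't moved.

```bash
python3 -c "
from station import bot
print(bot.sign_off())"
```

```text
the job is handed in; nothing more can be done
None
```

The job is handed in at about 35 s of the 128 s limit: rings stacked on the post with the larger at the bottom, one punch lying flat in each bay, and the tin flat in the plain tray, with the hammer and jar left where they were.

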